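# Change the block in the bushing jig

### The job

The block in the jig has its two brass bushes: lift the two hold-down bars off their pins and park both on the black rubber mat, take the finished block out and lay it flat in the empty grey tray, then load the fresh block from the other tray into the jig, its wide end between the wide pair of pins, fully home on the base. Put each bar back over its own pair of pins, down on the block, and leave the tin, the cutters and the tweezers where they are.

Things in the scene. Friction and masses are not known exactly. Their poses are not given: they have to be found in the camera images.
- jig: fixed aluminium plate 152 (x) x 100 x 12 mm with 10 mm bullet-nosed pins: wide pair at x -32, y +-36, narrow pair at x +42, y +-26 (tops z 66), end pins at x -58 and +68, y 0 (tops z 42). Origin on the bench. A block is home with its origin over the jig's, same axes, underside z 12; pins clear it by 3 mm, and it fits one way round only. Bars then rest on it, underside z 42.
- finished_block: brown T-shaped block with two brass bushes 3 mm proud on top; starts in the jig under the bars. 30 mm high, 0.2 kg: wide head 56 mm across y, x -50 to -14; shank 36 mm across y, x -14 to +60. Origin on the underside in the shank, at the centre of mass: grip the shank there across y.
- fresh_block: same brown T-shaped block (size, origin, axes as finished_block), but with two open 12 mm holes instead of bushes; starts in the second grey tray, equal to the empty one, its axes within 0.5 rad of the jig's.
- long_bar: long dark steel hold-down bar 24 x 98 (y) x 10 mm, 0.26 kg, 14 mm holes at y +-36; a bright rib in its middle to lift it by, 12 mm thick in x, 34 mm along y, top 38.5 mm above the underside. Origin at the centre of the underside. Belongs over the jig's wide pair of pins (jig x -32), either way round.
- short_bar: short dark steel hold-down bar 24 x 78 (y) x 10 mm, 0.21 kg, 14 mm holes at y +-26; the same rib (12 mm in x, 34 mm along y, top 38.5 mm above the underside). Origin at the centre of the underside. Belongs over the jig's narrow pair of pins (jig x +42), either way round.
- rubber_mat: black rubber mat fixed on the bench, 150 mm (x) x 106 mm (y), 3 mm thick: room for both bars side by side (at x -36 and +36 mm). Origin at the centre of its underside.
- empty_tray: the empty one of two equal shallow grey trays, fixed: 144 (x) x 94 mm outside, walls 4 mm thick, rim 10 mm and floor 4 mm above the bench. Origin at the centre of its underside. Place for the finished block.
- flux_tin: bystander: round white tin, 63 mm across, 22 mm high, standing behind the work. Origin at the centre of its underside.
- side_cutter: bystander: red-handled side cutter, 43 x 115 x 12 mm, lying behind the work. Origin under its middle.
- tweezers: bystander: steel tweezers, 16 x 121 x 8 mm, lying behind the work. Origin under their middle.

How it is judged (in metres and radians):
On the way, in this order (a step that is already met when the one before it is completed fails the run):
1. both hold-down bars lie flat on the rubber mat (x of long_bar in the frame of rubber_mat between -0.072 and 0.072 m and y of long_bar in the frame of rubber_mat between -0.05 and 0.05 m and z of each of long_bar, short_bar in the frame of rubber_mat below 0.008 m and angle between each of long_bar, short_bar's own z axis and vertical below 0.1 rad and linear speed of each of long_bar, short_bar below 0.02 m/s and x of short_bar in the frame of rubber_mat between -0.072 and 0.072 m and y of short_bar in the frame of rubber_mat between -0.05 and 0.05 m), for 0.2 s.
2. the finished block lies flat in the empty tray (x of finished_block in the frame of empty_tray between -0.024 and 0.024 m and y of finished_block in the frame of empty_tray between -0.024 and 0.024 m and z of finished_block in the frame of empty_tray below 0.008 m and angle between finished_block's own z axis and vertical below 0.08 rad and linear speed of finished_block below 0.02 m/s), for 0.2 s.
3. the fresh block sits home in the jig (x of fresh_block in the frame of jig between -0.008 and 0.008 m and y of fresh_block in the frame of jig between -0.008 and 0.008 m and z of fresh_block in the frame of jig between 0.008 and 0.016 m and angle between the x axis of fresh_block and the x axis of jig, either way round below 0.15 rad and angle between fresh_block's own z axis and vertical below 0.08 rad and linear speed of fresh_block below 0.02 m/s), for 0.2 s.
At the end, for the whole second after the job is handed in: Finished block flat inside the once-empty tray; fresh block home in the jig; long bar over the wide pins and short bar over the narrow pins, both flat on the fresh block (jig: each within 8 mm sideways, 4 mm in height, 0.15 rad); all at rest (all of step 2 and all of step 3 and x of long_bar in the frame of jig between -0.04 and -0.024 m and y of long_bar in the frame of jig between -0.008 and 0.008 m and z of long_bar in the frame of jig between 0.038 and 0.046 m and angle between the x axis of each of long_bar, short_bar and the x axis of jig, either way round below 0.15 rad and angle between each of long_bar, short_bar's own z axis and vertical below 0.08 rad and linear speed of each of long_bar, short_bar below 0.02 m/s and x of short_bar in the frame of jig between 0.034 and 0.05 m and y of short_bar in the frame of jig between -0.008 and 0.008 m and z of short_bar in the frame of jig between 0.038 and 0.046 m); the robot touches nothing.
It fails at once if the flux tin is moved by more than 20 mm (distance of flux_tin from where it was at the start of the episode above 0.02 m).
It fails at once if the side cutter is moved by more than 20 mm (distance of side_cutter from where it was at the start of the episode above 0.02 m).
It fails at once if the pair of tweezers is moved by more than 20 mm (distance of tweezers from where it was at the start of the episode above 0.02 m).
It also fails if it takes over 118 s, if anything falls off the work surface, if the arm or the gripper's body presses on something with over 40 N, if the wrist force passes 120 N, or if a joint passes its speed limit or range.

### The arm

A 7-joint arm with a two-finger parallel gripper is mounted at the origin on a cart in front of the work surface, level with it; the furniture and walls round the work are solid. World frame = base frame: x ahead of the robot, y to its left, z up, the work surface at z = 0. Lengths are in mm, angles in rad, forces in N, time in s.
With the tool pointing down it reaches from about 400 to 875 mm from the base axis. Payload 4.4 kg.
Tool frame: the origin (TCP) lies midway between the tips of the shut fingers; the grasp point (between the pads) lies ctrl.grip_depth behind it (ctrl.grip_depth is the distance from the TCP to the grasp point, in mm); z points along the fingers, y is the line along which they close (so a half turn about z gives the same grasp; the last joint's range is limited). The gripper opens to 85 mm and grips with 20 to 120 N. Pads are 22 mm wide; open, the fingers measure 114 mm over their backs; the gripper's body (76 mm by 85 mm) begins 54 mm behind the grasp point. The pads swing forward as they close: fully open they stand 13 mm farther back than shut.
Start: joints at [-1.374, 0.628, 0.038, 1.517, -0.027, 0.996, -0.02], TCP at [168.836, 627.704, 231.313] pointing down, gripper open.
Joint ranges: [-3.06, 3.06], [-0.37, 2.12], [-1.25, 1.32], [0.18, 2.47], [-1.1, 4.24], [0.23, 1.98], [-2.94, 2.94]. Speed limits (rad/s): [2.57, 2.57, 3.14, 3.14, 3.14, 3.14, 3.14].

### API

Orientations are given as [roll, pitch, yaw] about the fixed x, y, z axes, in that order (R = Rz(yaw) Ry(pitch) Rx(roll)).
In Python, from cell import ctrl gives the robot as it stands.
- The arm moves only by the tool carry_out, never from a script. Its argument "deltas" is one flat list of numbers, 7 for each row, row after row: the turn, a rotation vector about the tool's x, y, z in degrees, then the shift along the tool's x, y, z in m, then the closure, from -1 (fully open) to 1 (shut). In form: [wx, wy, wz, dx, dy, dz, claw, wx, wy, wz, dx, dy, dz, claw, ...]. A call has 1 to 12 rows; each row shifts and turns the commanded pose from where the row before left it, along the tool's axes as they then stand; what a row does not reach is not made up. A row lasts 1/8 s, in which the tool goes at most 62.5 mm and 10.7 degrees, less where a joint would pass 70% of its speed; a pose out of reach is approached as far as the arm can. A call with a gripper value outside its range is refused whole. The fingers move at their own pace and stop on an object; the grip force is fixed at half the most. Time passes only in rows, so rows that do not move let the fingers close. It gives the time, the measured TCP pose, the force, the opening and the grip force at its end, in the units of the state.
- ctrl.read_state(): the state, without advancing time (a new reading comes with each control period).
- ctrl.get_image(name): name is "side" or "top" or "wrist"; returns the picture (480x640x3 uint8, red, green, blue); there is no depth.
- ctrl.calibration(name): a dict with "mtx" (3x3 intrinsics, pixels), "R" (3x3) and "t" (3): a world point X has camera coordinates R X + t. Camera axes: x right, y down, z forward; pixel columns grow to the right and rows downward; lengths in mm; the calibration is good to about 2 mm. A picture is of the moment at which its call begins: read the wrist's pose just before it. calibration takes no time and is no camera call; for the wrist camera it gives the pose at the moment of the call.
- ctrl.finish_job(): hands the job in; it is judged then, once.
The state is a dict: "clock": time; "qpos": joint angles; "qd": joint speeds; "tau": joint torques, N m; "eef_pos": TCP position; "tool_rot": TCP orientation; "force": force on the tool from outside, world axes, zero at the start; "torque": the same for the moment, N m; "width": finger opening in mm; "gripper_force": force on a finger pad.
Only numpy, scipy, OpenCV 4.12 (cv2) and the standard library are available. Lean on these libraries where they do the work, as an engineer would, in place of code of your own. Each camera call takes 0.05 s, during which the arm holds its last target. There are 200 camera calls.

## Working session

There is one attempt and no reset: what is moved stays moved. The work goes in short steps, Python scripts to look and compute and a tool call to move; the robot and the scene stay as the last step left them, time stands still between calls to the robot, and variables do not carry over. Pictures are saved under pics/ and viewed, at most 14 in all, crops included, and the job is handed in when it is done.

Besides the shell and the picture viewer there is one more tool, called after "Call:" in YAML: its name, and indented under it one key for each argument. carry_out: Moves the arm, as the interface text tells. Its arguments: {"type":"object","properties":{"deltas":{"type":"array"}},"required":["deltas"]}

```bash
ls; mkdir -p pics; python3 - <<'E'
from cell import ctrl
import cv2,numpy as np
s=ctrl.read_state(); print(s, ctrl.grip_depth)
for n in("top","side"):
    im=ctrl.get_image(n); cv2.imwrite(f"pics/{n}0.png",im[:,:,::-1]); c=ctrl.calibration(n); print(n,c)
E
```

```text
pics
{'clock': 0.0, 'qpos': array([-1.37377942,  0.62930629,  0.03840423,  1.5183678 , -0.02699033,
        0.99629583, -0.02003276]), 'qd': array([ 1.10784090e-04, -1.32593856e-03, -2.56616532e-03,  2.37089059e-05,
       -2.99805422e-04,  1.26260690e-03,  1.00302009e-03]), 'tau': array([-6.26925048e-04, -5.63382411e+01,  1.22588307e+00, -1.93451339e+01,
        1.09504117e-02,  1.00495797e-02,  2.40972673e-05]), 'eef_pos': array([168.66307144, 627.09356127, 230.41427605]), 'tool_rot': array([-3.13973217e+00,  8.48526839e-06,  2.87877877e+00]), 'force': array([ 0.27911332, -0.57446337,  0.23087643]), 'torque': array([ 0.04913422, -0.00201531, -0.00517746]), 'gripper_force': 0.0, 'width': 85.49421881213785} 18.700000000000003
top {'mtx': array([[533.15217089,   0.        , 311.83252983],
       [  0.        , 533.15217089, 243.66013881],
       [  0.        ,   0.        ,   1.        ]]), 'R': array([[ 0.15803599, -0.98742531,  0.0039852 ],
       [-0.96480724, -0.15527251, -0.21222027],
       [ 0.21017046,  0.02969349, -0.97721373]]), 't': array([ 87.96154364, 585.91906002, 801.96511105])}
side {'mtx': array([[538.62871655,   0.        , 318.26350078],
       [  0.        , 538.62871655, 246.6507266 ],
       [  0.        ,   0.        ,   1.        ]]), 'R': array([[-0.98923631, -0.14499983,  0.01966144],
       [-0.08702046,  0.47493964, -0.8757053 ],
       [ 0.11763912, -0.86799043, -0.48244549]]), 't': array([564.62596615,  12.40391908, 943.45186466])}
```

View pics/top0.png

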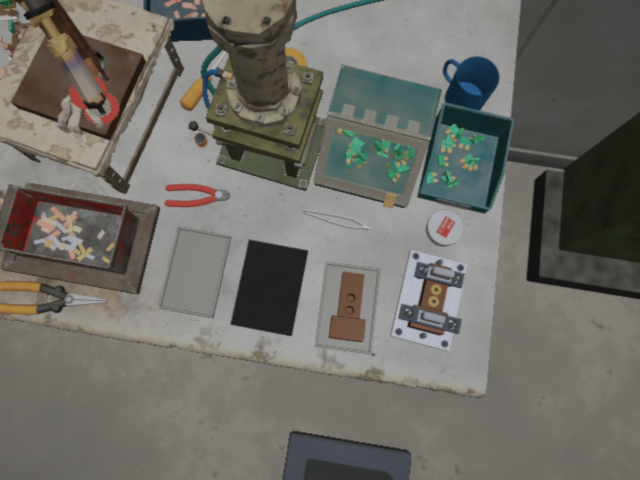

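View pics/side0.png

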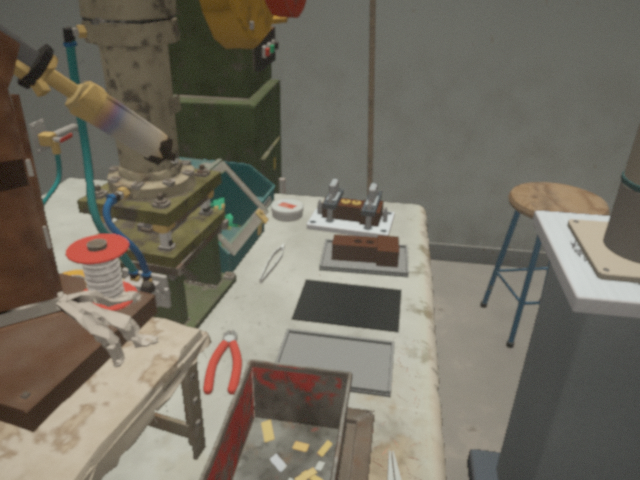

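The top view shows the empty tray near (196,272), the mat near (270,288) and the fresh block in its tray near (347,307), head towards the robot. The jig is near (430,300), with the long bar at (430,318) and the short bar at (438,272). The tin is at (445,227), the tweezers at (336,218) and the cutters at (195,195). The side view shows the same layout.

```bash
cat > h.py <<'E'
import numpy as np, cv2
from cell import ctrl
def cast(c,px,z):
    px=np.atleast_2d(np.float64(px)); d=np.c_[px,np.ones(len(px))]@np.linalg.inv(c["mtx"]).T@c["R"]
    o=-c["R"].T@np.ravel(c["t"]); return o+d*((z-o[2])/d[:,2])[:,None]
def proj(c,X):
    p=(np.atleast_2d(X)@c["R"].T+np.ravel(c["t"]))@c["mtx"].T; return p[:,:2]/p[:,2:]
def rect(c,mask,z):
    """largest blob -> world rect on plane z: centre, (long, short), yaw of long side"""
    cs,_=cv2.findContours(mask.astype(np.uint8),cv2.RETR_EXTERNAL,cv2.CHAIN_APPROX_NONE)
    k=max(cs,key=cv2.contourArea)
    w=cast(c,k.reshape(-1,2),z)[:,:2]
    r=cv2.minAreaRect(w.astype(np.float32)); (a,b),(l,s),t=r
    if l<s: l,s,t=s,l,t+90
    t=(t+90)%180-90
    return np.round([a,b,l,s,t],1)
def roi(m,x0,y0,x1,y1):
    o=np.zeros(m.shape,bool); o[y0:y1,x0:x1]=m[y0:y1,x0:x1]; return o
def grab(n,name=None):
    c=ctrl.calibration(n); im=ctrl.get_image(n)
    if name: cv2.imwrite(f"pics/{name}.png",im[:,:,::-1])
    return c,im,cv2.cvtColor(im,cv2.COLOR_RGB2HSV)
E
python3 - <<'E'
from h import *
c=ctrl.calibration("top"); im=cv2.imread("pics/top0.png"); hsv=cv2.cvtColor(im,cv2.COLOR_BGR2HSV)
H,S,V=cv2.split(hsv)
for p in [(196,272),(165,272),(150,300),(270,288),(347,340),(322,330),(400,335),(300,350),(460,275)]: print(p,hsv[p[1],p[0]])
print("mat",rect(c,roi(V<45,225,230,315,345),3))
print("block",rect(c,roi((S>90)&(H<20),315,255,385,355),34))
jm=roi((V>195)&(S<25),385,240,475,360); print("jig",rect(c,cv2.morphologyEx(jm.astype(np.uint8),cv2.MORPH_CLOSE,np.ones((15,15))),12))
cv2.imwrite("pics/crop0.png",cv2.resize(im[215:365,150:480],None,fx=2.4,fy=2.4,interpolation=cv2.INTER_CUBIC))
print("base-dist", [np.round(cast(c,p,10)[0],0) for p in [(196,272),(347,307),(430,300)]])
E
```

```text
(196, 272) [ 30   4 132]
(165, 272) [ 15   3 149]
(150, 300) [ 21  12 150]
(270, 288) [105  30  34]
(347, 340) [ 13  23 100]
(322, 330) [ 30   5 143]
(400, 335) [111  25 176]
(300, 350) [ 45   3 164]
(460, 275) [111  40  83]
mat [491.9 241.  145.5 101.6  -1.5]
block [478.  103.8 108.2  53.9   2.2]
jig [579.8 -55.1   4.    2.2 -19.6]
base-dist [array([496., 368.,  10.]), array([478., 106.,  10.]), array([512., -31.,  10.])]
```

View pics/crop0.png

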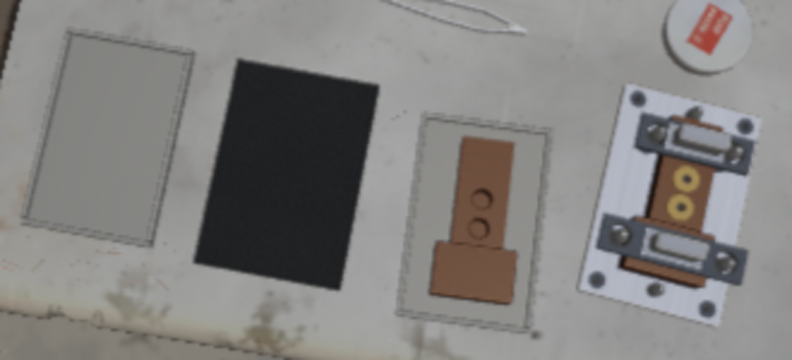

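The enlarged crop shows these corners:
- **Empty tray:** (68,31), (195,50), (152,245), (22,222)
- **Jig:** (627,85), (762,120), (718,326), (580,290)
- **Rib centres:** short bar at (703,137), long bar at (679,246)

I'll cast these points and work out the first approach.

```bash
cat >> h.py <<'E'
from scipy.spatial.transform import Rotation as Ro
def quad(c,P,z):
    w=cast(c,P,z)[:,:2]; e=lambda a,b:np.linalg.norm(w[a]-w[b])
    v=(w[0]-w[3])+(w[1]-w[2]); u=(w[0]-w[1])+(w[3]-w[2])
    return np.round(np.r_[w.mean(0),e(0,3),e(1,2),e(0,1),e(3,2),np.degrees(np.arctan2(v[1],v[0])),np.degrees(np.arctan2(-u[0],u[1]))],1)
def go(x,y,z,yaw_close):
    """delta from present measured pose to a downward pose: TCP target, closing line at yaw_close deg (world); turn about tool z, shift in tool frame AFTER the turn and before it"""
    s=ctrl.read_state(); R=Ro.from_euler('xyz',s["tool_rot"]); M=R.as_matrix()
    cy=np.degrees(np.arctan2(M[1,1],M[0,1])); d=(yaw_close-cy+90)%180-90
    Y=np.radians(cy+d); T=np.array([[np.sin(Y),np.cos(Y),0],[-np.cos(Y),np.sin(Y),0],[0,0,-1]])  # x = y x z
    dw=np.array([x,y,z])-s["eef_pos"]
    print("close",np.round(cy,1),"rotvec deg",np.round((R.inv()*Ro.from_matrix(T)).as_rotvec(degrees=True),2),"shift now",np.round(M.T@dw,1),"shift turned",np.round(T.T@dw,1))
E
python3 - <<'E'
from h import *
c=ctrl.calibration("top")
f=lambda L:np.array(L)/2.4+[150-.3,215-.3]
print("tray",quad(c,f([(68,31),(195,50),(152,245),(22,222)]),10))
print("ftray",quad(c,f([(425,113),(551,130),(533,330),(397,312)]),10))
print("jig",quad(c,f([(627,85),(762,120),(718,326),(580,290)]),12))
print("ribs",cast(c,f([(703,137),(679,246)]),80.5).round(1))
go(510,-30,300,83)
E
```

```text
tray [ 4.972e+02  3.696e+02  1.398e+02  1.418e+02  9.310e+01  9.280e+01
 -1.200e+00 -2.000e-01]
ftray [479.5 103.8 140.9 140.3  90.4  94.3   1.7   1.5]
jig [512.1 -29.7 149.5 148.9  98.4  97.2  -5.9  -5.6]
ribs [[548.8 -30.9  80.5]
 [475.7 -23.2  80.5]]Traceback (most recent call last):
  File "<stdin>", line 8, in <module>
  File "h.py", line 34, in go
    print("close",np.round(cy,1),"rotvec deg",np.round((R.inv()*Ro.from_matrix(T)).as_rotvec(degrees=True),2),"shift now",np.round(M.T@dw,1),"shift turned",np.round(T.T@dw,1))
                                                                ~~~~~~~~~~~~~~^^^
  File "scipy/spatial/transform/_rotation.pyx", line 1143, in scipy.spatial.transform._rotation.Rotation.from_matrix
ValueError: Non-positive determinant (left-handed or null coordinate frame) in rotation matrix 0: [[ 0.99254615  0.12186934  0.        ]
 [-0.12186934  0.99254615  0.        ]
 [ 0.          0.         -1.        ]].
```

```bash
sed -i 's/T=np.array(.*/T=np.array([[-np.sin(Y),np.cos(Y),0],[np.cos(Y),np.sin(Y),0],[0,0,-1]])  # x = y x z/' h.py
python3 - <<'E'
from h import *
go(470,-28,280,-6)
E
```

```text
close 74.9 rotvec deg [-8.000e-02  7.000e-02  8.094e+01] shift now [-461.2 -554.5  -48.6] shift turned [-620.1  368.1  -49.5]
```

Call:
carry_out:
  deltas: [0,0,10.1,0,0,-0.006,-1,0,0,10.1,0,0,-0.006,-1,0,0,10.1,0,0,-0.006,-1,0,0,10.1,0,0,-0.006,-1,0,0,10.1,0,0,-0.006,-1,0,0,10.1,0,0,-0.006,-1,0,0,10.1,0,0,-0.006,-1,0,0,10.2,0,0,-0.006,-1,0,0,0,-0.047,0.028,0,-1,0,0,0,-0.047,0.028,0,-1,0,0,0,-0.047,0.028,0,-1]

```text
clock: 1.48
eef_pos: [238.2, 476.9, 278.9]
tool_rot: [3.141, 0.001, 1.467]
force: [0.6, 0.2, -0.5]
width: 85.5
gripper_force: 0.0
```

Call:
carry_out:
  deltas: [0,0,0,-0.048,0.0285,0,-1,0,0,0,-0.048,0.0285,0,-1,0,0,0,-0.048,0.0285,0,-1,0,0,0,-0.048,0.0285,0,-1,0,0,0,-0.048,0.0285,0,-1,0,0,0,-0.048,0.0285,0,-1,0,0,0,-0.048,0.0285,0,-1,0,0,0,-0.048,0.0285,0,-1,0,0,0,-0.048,0.0285,0,-1,0,0,0,-0.048,0.0285,0,-1,0,0,0,0,0,0,-1,0,0,0,0,0,0,-1]

```text
clock: 2.98
eef_pos: [470.8, -27.7, 278.9]
tool_rot: [-3.14, -0.001, 1.467]
force: [-0.7, 1.0, -0.1]
width: 85.5
gripper_force: 0.0
```

```bash
python3 - <<'E'
from h import *
c,im,h=grab("wrist","w1"); print(c["mtx"].round(1)); print("cam",(-c["R"].T@np.ravel(c["t"])).round(0))
for n,p in [("ribS",(551,-33,80.5)),("ribL",(478,-25,80.5))]: print(n,proj(c,p).round(0))
go(470,-28,280,-6)
E
```

```text
[[371.5   0.  319.5]
 [  0.  371.5 237.8]
 [  0.    0.    1. ]]
cam [477.  41. 422.]
ribS [[407. 205.]]
ribL [[328. 204.]]
close -5.9 rotvec deg [-0.09 -0.04  0.13] shift now [-1.2 -0.6 -1.1] shift turned [-1.2 -0.6 -1.1]
```

View pics/w1.png

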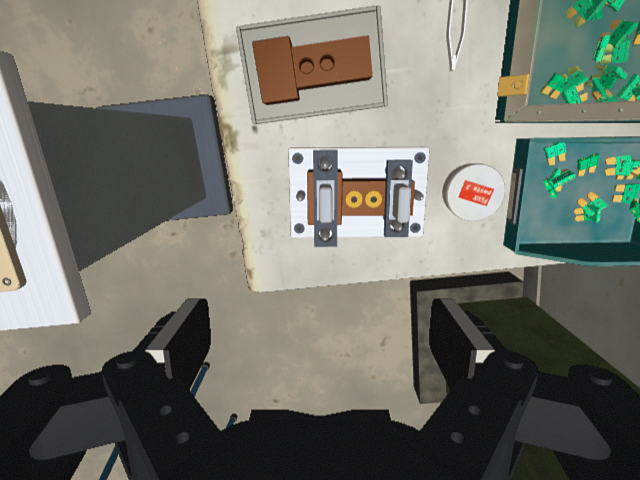

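The wrist view shows the jig plate at corners (290,148), (429,147), (429,237) and (291,236). The long rib is at (325,202) and the short rib at (402,203). The fresh block lies at (312,68) with its head to the left, towards the robot.

```bash
cat > m1.py <<'E'
from h import *
import sys
def jigmeas(c,im,bx):
    hsv=cv2.cvtColor(im,cv2.COLOR_RGB2HSV); H,S,V=cv2.split(hsv)
    x0,y0,x1,y1=bx
    k=np.ones((21,21))
    return H,S,V
c=ctrl.calibration("wrist"); im=cv2.imread("pics/w1.png"); hsv=cv2.cvtColor(im,cv2.COLOR_BGR2HSV);H,S,V=cv2.split(hsv)
for p in [(310,160),(270,190),(325,202),(402,203),(325,235),(450,170)]: print(p,hsv[p[1],p[0]])
B=im[:,:,0].astype(int);Rr=im[:,:,2].astype(int)
m=roi((B-Rr>2)&(V>170),280,135,440,250)
m=cv2.morphologyEx(m.astype(np.uint8),cv2.MORPH_CLOSE,np.ones((3,3)))
print("jig",rect(c,m,12))
bm=roi((S>90)&(H<20),240,20,380,110); print("block",rect(c,bm,34))
cv2.imwrite("pics/w1c.png",cv2.resize(im[10:250,230:440],None,fx=2.5,fy=2.5,interpolation=cv2.INTER_CUBIC))
print("quadjig",quad(c,[(429,147.5),(429.5,237),(291,236.5),(290,148)],12))
print("ribs",cast(c,[(325,202),(402,203)],80.5).round(1))
E
python3 m1.py
```

```text
(310, 160) [108  13 244]
(270, 190) [ 25  15 200]
(325, 202) [107  23 208]
(402, 203) [108  25 208]
(325, 235) [ 19  20 104]
(450, 170) [ 21  18 197]
jig [511.5 -28.1 150.   97.6  -5.2]
block [476.5 103.  109.4  56.8   2.1]
quadjig [514.  -28.9 149.1 158.8 100.2  98.7  -5.8  -3.6]
ribs [[475.  -21.5  80.5]
 [546.2 -29.6  80.5]]
```

View pics/w1c.png

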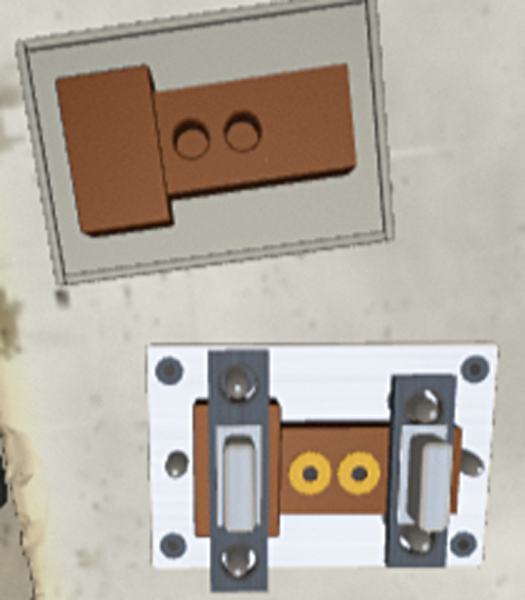

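The crop confirms the rib tops at full-image pixels (325.6,204) and (404.4,204), giving x,y of about (475.5,-23.5) and (548.5,-31). Both views agree on this. The long bar comes first.

Call:
carry_out:
  deltas: [0,0,0,0.0046,0.0043,0.05,0,0,0,0,0,0,0.05,0,0,0,0,0,0,0.05,0,0,0,0,0,0,0.04,0,0,0,0,0,0,0.03,0,0,0,0,0,0,0,0]

```text
clock: 3.78
eef_pos: [474.3, -22.2, 57.9]
tool_rot: [-3.137, -0.001, 1.469]
force: [-0.1, 0.1, 0.5]
width: 42.8
gripper_force: 0.0
```

```bash
python3 - <<'E'
from h import *
c,im,h=grab("wrist","w2"); print(ctrl.read_state()["width"])
cv2.imwrite("pics/w2.png",im[150:,100:540,::-1])
E
```

```text
42.35816560970272
```

View pics/w2.png

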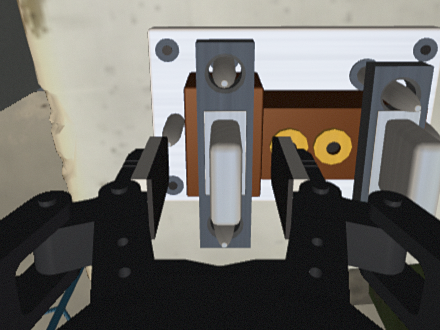

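Seen close up, the rib stands between the open fingers. Its top runs from about (326,272) to (326,376) in the full image. I'll check its centre against the TCP.

```bash
python3 - <<'E'
from h import *
c=ctrl.calibration("wrist"); print(cast(c,[(327,272),(326,376),(312,325),(342,325)],80.5).round(1), proj(c,[(474.3,-22.2,80.5)]).round(0))
print(cast(c,[(325,222)],66), "pin hole far", cast(c,[(325,222)],52))
E
```

```text
[[479.2  -1.   80.5]
 [474.8 -43.2  80.5]
 [471.8 -21.1  80.5]
 [482.7 -22.2  80.5]] [[319. 327.]]
[[480.05641319  13.39214392  66.        ]] pin hole far [[479.90104828   9.99815145  52.        ]]
```

Call:
carry_out:
  deltas: [0,0,0,0,0.0028,0,0,0,0,0,0,0,0,1,0,0,0,0,0,0,1,0,0,0,0,0,0,1,0,0,0,0,0,0,1,0,0,0,0,0,0,1]

```text
clock: 4.58
eef_pos: [478.4, -24.0, 60.3]
tool_rot: [-3.141, -0.001, 1.467]
force: [-4.0, 0.6, 7.8]
width: 10.9
gripper_force: 59.5
```

Call:
carry_out:
  deltas: [0,0,0,0,0,-0.015,1,0,0,0,0,0,-0.02,1,0,0,0,0,0,-0.03,1,0,0,0,0,0,-0.04,1,0,0,0,0,0,-0.02,1,0,0,0,0,0,0,1]

```text
clock: 5.32
eef_pos: [479.9, -24.4, 186.1]
tool_rot: [3.138, -0.001, 1.467]
force: [-0.2, -0.2, -3.2]
width: 10.7
gripper_force: 59.3
```

```bash
python3 - <<'E'
from h import *
c,im,h=grab("top","t2"); ctrl.read_state()
H,S,V=cv2.split(h)
print("mat",rect(c,roi(V<45,225,230,315,345),3))
cv2.imwrite("pics/t2.png",cv2.resize(im[215:365,150:480,::-1],None,fx=2.4,fy=2.4))
# targets: long at mat x -36, closing yaw -1.5
go(456,242,185,-1.5)
E
```

```text
mat [491.8 240.9 145.3 101.   -1.5]
close -5.9 rotvec deg [ 0.08 -0.03 -4.45] shift now [262.4 -50.5   0. ] shift turned [ 2.655e+02 -3.000e+01 -1.000e-01]
```

Call:
carry_out:
  deltas: [0,0,-4.45,0,0,0,1,0,0,0,0.053,-0.006,0,1,0,0,0,0.053,-0.006,0,1,0,0,0,0.053,-0.006,0,1,0,0,0,0.053,-0.006,0,1,0,0,0,0.0535,-0.006,0,1,0,0,0,0,0,0.05,1,0,0,0,0,0,0.05,1,0,0,0,0,0,0.04,1,0,0,0,0,0,0.015,1,0,0,0,0,0,0.006,1,0,0,0,0,0,0,1]

```text
clock: 6.88
eef_pos: [456.5, 241.9, 23.9]
tool_rot: [3.141, -0.001, 1.544]
force: [1.3, 0.2, -2.9]
width: 10.3
gripper_force: 59.0
```

```bash
python3 - <<'E'
from h import *
go(456,242,22,-1.5)
E
```

```text
close -1.5 rotvec deg [ 0.05 -0.03 -0.03] shift now [ 0.1 -0.5  1.9] shift turned [ 0.1 -0.5  1.9]
```

View pics/t2.png

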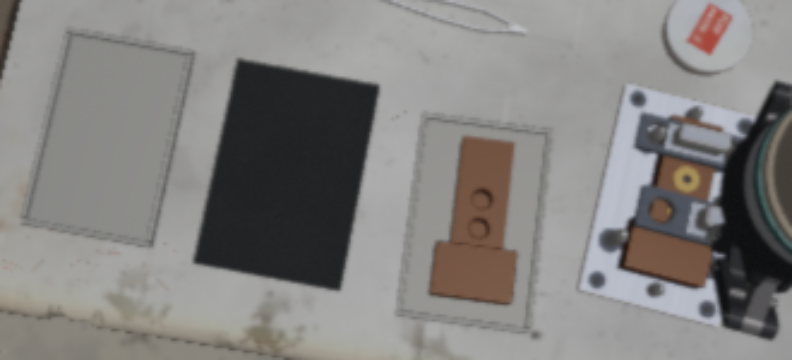

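This picture was taken after the lift and shows the long bar clear of its pins, in the gripper. The bar is now just above the mat, so I'll lower it until contact.

Call:
carry_out:
  deltas: [0,0,0,0,0,0.0025,1,0,0,0,0,0,0,1]

```text
clock: 7.12
eef_pos: [456.3, 242.2, 21.5]
tool_rot: [3.14, -0.001, 1.545]
force: [-0.2, -0.5, -2.4]
width: 11.0
gripper_force: 59.0
```

Call:
carry_out:
  deltas: [0,0,0,0,0,0.002,1,0,0,0,0,0,0,1]

```text
clock: 7.38
eef_pos: [456.3, 242.2, 21.2]
tool_rot: [3.141, -0.002, 1.544]
force: [-4.5, -2.2, 19.3]
width: 10.8
gripper_force: 62.1
```

Call:
carry_out:
  deltas: [0,0,0,0,0,-0.002,1,0,0,0,0,0,0,0,0,0,0,0,0,0,0,0,0,0,0,0,-0.02,0,0,0,0,0,0,-0.05,0,0,0,0,0,0,-0.05,0,0,0,4.45,0,0,-0.02,0]

```text
clock: 8.25
eef_pos: [457.2, 242.2, 163.4]
tool_rot: [3.138, -0.002, 1.465]
force: [-0.6, 0.1, 0.2]
width: 43.0
gripper_force: 0.0
```

```bash
python3 - <<'E'
from h import *
go(550,-30,160,-6)
c,im,h=grab("wrist","w3")
E
```

```text
close -6.1 rotvec deg [ 0.18 -0.14 -0.07] shift now [-260.9  121.1    3.1] shift turned [-261.   120.7    3.4]
```

Call:
carry_out:
  deltas: [0,0,0,-0.0435,0.02,0,0,0,0,0,-0.0435,0.02,0,0,0,0,0,-0.0435,0.02,0,0,0,0,0,-0.0435,0.02,0,0,0,0,0,-0.0435,0.02,0,0,0,0,0,-0.0435,0.021,0,0,0,0,0,0,0,0.05,0,0,0,0,0,0,0.04,0,0,0,0,0,0,0.012,0,0,0,0,0,0,0,0]

```text
clock: 9.55
eef_pos: [548.9, -30.5, 58.3]
tool_rot: [-3.14, 0.0, 1.467]
force: [0.4, 0.1, -0.1]
width: 42.8
gripper_force: 0.0
```

```bash
python3 - <<'E'
from h import *
c,im,h=grab("wrist"); s=ctrl.read_state(); print(s["eef_pos"],proj(c,[s["eef_pos"]*[1,1,0]+[0,0,80.5]]))
cv2.imwrite("pics/w4.png",im[150:,100:540,::-1])
E
```

```text
[549.68582531 -30.52872235  59.3180768 ] [[324.74470064 329.12005352]]
```

View pics/w4.png

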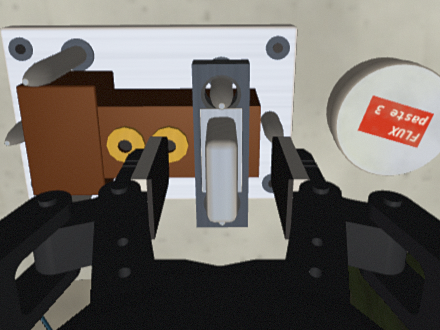

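The rib top is centred at about full-image (322,321), against the projected TCP at (325,329), so the gripper is well aligned. Closing on it now.

Call:
carry_out:
  deltas: [0,0,0,0.001,-0.001,-0.002,0,0,0,0,0,0,0,1,0,0,0,0,0,0,1,0,0,0,0,0,0,1,0,0,0,0,0,0,1,0,0,0,0,0,0,1]

```text
clock: 10.35
eef_pos: [549.0, -29.1, 61.7]
tool_rot: [3.14, -0.001, 1.467]
force: [-0.7, 1.1, 6.6]
width: 10.6
gripper_force: 60.1
```

Call:
carry_out:
  deltas: [0,0,0,0,0,-0.015,1,0,0,0,0,0,-0.02,1,0,0,0,0,0,-0.03,1,0,0,0,0,0,-0.04,1,0,0,0,0,0,-0.01,1,0,0,4.45,0,0,0,1]

```text
clock: 11.1
eef_pos: [548.3, -29.1, 176.7]
tool_rot: [3.141, -0.001, 1.387]
force: [-0.4, -0.4, -1.4]
width: 10.6
gripper_force: 59.2
```

```bash
python3 - <<'E'
from h import *
go(528,240,170,-1.5)
E
```

```text
close -10.5 rotvec deg [ 0.06 -0.04 -9.01] shift now [260.9 -69.1   6.8] shift turned [268.5 -27.4   6.7]
```

Call:
carry_out:
  deltas: [0,0,-9.0,0,0,0,1,0,0,0,0.0537,-0.0055,0,1,0,0,0,0.0537,-0.0055,0,1,0,0,0,0.0537,-0.0055,0,1,0,0,0,0.0537,-0.0055,0,1,0,0,0,0.0537,-0.0054,0,1,0,0,0,0,0,0.05,1,0,0,0,0,0,0.05,1,0,0,0,0,0,0.04,1,0,0,0,0,0,0.01,1,0,0,0,0,0,0.0035,1,0,0,0,0,0,0,1]

```text
clock: 12.6
eef_pos: [528.3, 239.9, 23.4]
tool_rot: [3.14, -0.001, 1.546]
force: [-0.1, -0.4, -2.3]
width: 10.5
gripper_force: 59.0
```

Call:
carry_out:
  deltas: [0,0,0,0,0,0.0015,1,0,0,0,0,0,0,1]

```text
clock: 12.85
eef_pos: [528.8, 240.2, 22.8]
tool_rot: [3.139, -0.002, 1.546]
force: [-2.1, -1.1, 7.3]
width: 10.5
gripper_force: 60.3
```

Call:
carry_out:
  deltas: [0,0,0,0,0,-0.001,0,0,0,0,0,0,0,0,0,0,0,0,0,0,0,0,0,0,0,0,-0.02,0,0,0,0,0,0,-0.05,0,0,0,0,0,0,-0.05,0,0,0,0,0,0,-0.05,0]

```text
clock: 13.72
eef_pos: [527.2, 239.8, 193.2]
tool_rot: [-3.141, 0.0, 1.546]
force: [0.2, 0.9, -0.7]
width: 42.8
gripper_force: 0.0
```

```bash
python3 - <<'E'
from h import *
go(509,-27,200,84.2)
c,im,h=grab("wrist","w5"); 
E
```

```text
close -1.4 rotvec deg [-3.000e-02  0.000e+00 -8.561e+01] shift now [-267.1  -11.7   -6.7] shift turned [  -8.8 -267.2   -6.8]
```

Call:
carry_out:
  deltas: [0,0,-10.7,0,0,0,-1,0,0,-10.7,0,0,0,-1,0,0,-10.7,0,0,0,-1,0,0,-10.7,0,0,0,-1,0,0,-10.7,0,0,0,-1,0,0,-10.7,0,0,0,-1,0,0,-10.7,0,0,0,-1,0,0,-10.7,0,0,0,-1]

```text
clock: 14.78
eef_pos: [527.4, 239.7, 191.5]
tool_rot: [-3.141, -0.0, 3.046]
force: [-0.3, -1.1, -0.1]
width: 85.3
gripper_force: 0.0
```

Call:
carry_out:
  deltas: [0,0,0,-0.0018,-0.0534,0,-1,0,0,0,-0.0018,-0.0534,0,-1,0,0,0,-0.0018,-0.0534,0,-1,0,0,0,-0.0018,-0.0534,0,-1,0,0,0,-0.0016,-0.0536,0,-1,0,0,0,0,0,0,-1,0,0,0,0,0,0,-1]

```text
clock: 15.65
eef_pos: [509.2, -26.5, 191.6]
tool_rot: [3.141, -0.0, 3.04]
force: [0.4, 1.2, -0.3]
width: 85.2
gripper_force: 0.0
```

```bash
python3 - <<'E'
from h import *
c,im,h=grab("wrist","w6"); np.savez("w6c.npz",**c); s=ctrl.read_state(); print(s["eef_pos"],s["tool_rot"],s["qpos"][6]); print(proj(c,[(508.5,-26.5,12),(508.5,-26.5,42)]).round(0))
H,S,V=cv2.split(h); b=(S>90)&(H<20)&(V>40); print("block",rect(c,b,42))
E
```

```text
[509.28908832 -25.65086768 191.62165491] [ 3.14072743e+00 -2.05648702e-04  3.04166166e+00] 1.5523564695577474
[[320. 214.]
 [320. 222.]]
block [475.8  96.6 106.6  59.6   2. ]
```

View pics/w6.png

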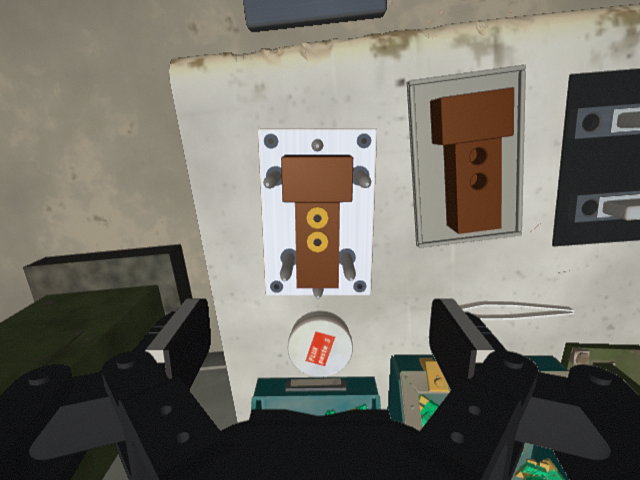

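The wrist camera now looks down on the jig. The finished block's head spans columns 282–352 and rows 155–202, and its shank spans 297–339 down to row 288. The plate corners are (259,129), (376,128), (370,295) and (265,295). Both bars lie on the mat at the right.

```bash
python3 - <<'E'
from h import *
c=dict(np.load("w6c.npz")); im=cv2.imread("pics/w6.png"); h=cv2.cvtColor(im,cv2.COLOR_BGR2HSV);H,S,V=cv2.split(h)
print("block",rect(c,roi((S>90)&(H<20)&(V>40),250,145,390,292),42))
B=im[:,:,0].astype(int);m=roi((B-im[:,:,2]>2)&(V>160),250,120,385,305)
print("jig",rect(c,m,12))
print("headback,shankend",cast(c,[(317,155),(318,288)],42).round(1))
print("shank row245",cast(c,[(297,245),(340,245)],42).round(1), "head",cast(c,[(282,180),(352,180)],42).round(1))
print("bushes",cast(c,[(317,217.5),(317,242)],45).round(1))
print("endpins near top",cast(c,[(317,144)],42).round(1))
go(508,-27,40,84.2)
E
```

```text
block [511.2 -29.5 110.2  55.   -5.8]
jig [511.3 -29.2 149.1  97.6  -5.6]
headback,shankend [[455.6 -23.8  42. ]
 [566.1 -34.3  42. ]]
shank row245 [[526.1 -47.6  42. ]
 [529.7 -12.4  42. ]] head [[472.  -53.1  42. ]
 [477.5   1.5  42. ]]
bushes [[504.  -28.8  45. ]
 [524.3 -30.8  45. ]]
endpins near top [[447.5 -23.   42. ]]
close 84.3 rotvec deg [ 0.05 -0.01  0.07] shift now [  1.1  -1.6 151.6] shift turned [  1.1  -1.5 151.6]
```

The head's back edge, the shank end and the end pins all put the jig origin at about (506.3,-28.6), with the plate centred 5 mm ahead of it. I'll descend and grip the finished block's shank there.

Call:
carry_out:
  deltas: [0,0,0,0.0015,-0.0025,0.05,-0.4,0,0,0,0,0,0.05,-0.4,0,0,0,0,0,0.04,-0.4,0,0,0,0,0,0.025,-0.4,0,0,0,0,0,0.0085,-0.4,0,0,0,0,0,0,-0.4]

```text
clock: 16.45
eef_pos: [507.5, -28.2, 18.2]
tool_rot: [3.141, -0.0, 3.042]
force: [0.7, 0.0, 0.0]
width: 59.5
gripper_force: 0.0
```

Call:
carry_out:
  deltas: [0,0,0,0,0,0,1,0,0,0,0,0,0,1,0,0,0,0,0,0,1,0,0,0,0,0,0,1]

```text
clock: 16.95
eef_pos: [508.4, -29.0, 19.6]
tool_rot: [3.141, 0.002, 3.04]
force: [-0.5, 0.3, 6.5]
width: 34.9
gripper_force: 61.8
```

Call:
carry_out:
  deltas: [0,0,0,0,0,-0.01,1,0,0,0,0,0,-0.02,1,0,0,0,0,0,-0.03,1,0,0,0,0,0,-0.05,1,0,0,0,0,0,-0.02,1,0,0,0,0,0,0,1]

```text
clock: 17.7
eef_pos: [508.5, -29.3, 150.2]
tool_rot: [3.141, 0.004, 3.04]
force: [0.3, -0.2, -2.2]
width: 35.0
gripper_force: 60.9
```

```bash
python3 - <<'E'
from h import *
s=ctrl.read_state(); print(s["eef_pos"],s["force"],s["width"])
go(495.5,369.5,145,89)
E
```

```text
[508.47830108 -29.32111318 150.1868964 ] [ 0.31335257 -0.20198097 -2.2413385 ] 34.97529390215011
close 84.2 rotvec deg [ 0.01  0.23 -4.82] shift now [ 53.3 395.5   5.1] shift turned [ 19.9 398.5   5.2]
```

Call:
carry_out:
  deltas: [0,0.2,-4.9,0,0,0,1,0,0,0,0.003,0.057,0,1,0,0,0,0.003,0.057,0,1,0,0,0,0.003,0.057,0,1,0,0,0,0.003,0.057,0,1,0,0,0,0.003,0.057,0,1,0,0,0,0.003,0.057,0,1,0,0,0,0.003,0.057,0,1,0,0,0,0,0,0.05,1,0,0,0,0,0,0.05,1,0,0,0,0,0,0.025,1,0,0,0,0,0,0,1]

```text
clock: 19.2
eef_pos: [489.8, 368.1, 20.0]
tool_rot: [-3.137, -0.009, 3.126]
force: [-0.2, 0.3, -1.5]
width: 34.9
gripper_force: 60.7
```

```bash
python3 - <<'E'
from h import *
c,im,h=grab("wrist"); s=ctrl.read_state(); print(s["eef_pos"],s["force"],s["width"])
cv2.imwrite("pics/w7.png",im[:,:,::-1]); np.savez("w7c.npz",**c)
go(494.5,369.6,14,89.3)
E
```

```text
[491.23752183 369.11237287  21.85554302] [ 0.7059139  -0.10793616 -1.47988944] 35.00072376709733
close 89.1 rotvec deg [-0.12 -0.36 -0.22] shift now [-3.3  0.6  7.8] shift turned [-3.3  0.5  7.9]
```

View pics/w7.png

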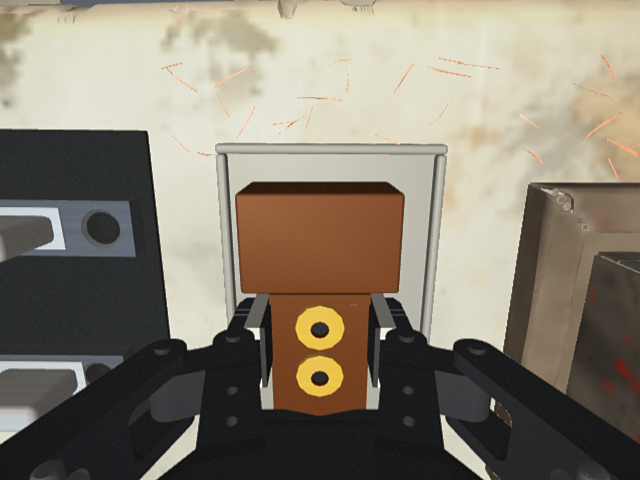

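The block hangs over the tray with its head at columns 236–404. The tray's inner walls are at columns 228 and 438, so there is room. Lowering it.

Call:
carry_out:
  deltas: [0,-0.3,0,-0.0033,0.003,0.005,1,0,0,0,0,0,0.003,1,0,0,0,0,0,0,1]

```text
clock: 19.62
eef_pos: [495.8, 373.2, 15.9]
tool_rot: [3.141, 0.002, 3.126]
force: [-0.6, -0.3, -2.5]
width: 35.0
gripper_force: 60.8
```

Call:
carry_out:
  deltas: [0,0,0,0,0,0.0025,1,0,0,0,0,0,0.001,1,0,0,0,0,0,0,1]

```text
clock: 20.0
eef_pos: [495.6, 373.0, 11.9]
tool_rot: [3.142, 0.002, 3.126]
force: [-0.3, -0.3, -1.8]
width: 34.9
gripper_force: 60.8
```

Call:
carry_out:
  deltas: [0,0,0,0,0,0.001,1,0,0,0,0,0,0,1]

```text
clock: 20.25
eef_pos: [495.7, 373.1, 11.7]
tool_rot: [3.141, 0.002, 3.126]
force: [-1.4, -0.9, 5.8]
width: 35.2
gripper_force: 61.6
```

Call:
carry_out:
  deltas: [0,0,0,0,0,-0.001,-0.1,0,0,0,0,0,0,-0.1,0,0,0,0,0,0,-0.1,0,0,0,0,0,-0.015,-0.1,0,0,0,0,0,-0.05,-0.1,0,0,0,0,0,-0.05,-0.1,0,0,0,0,0,-0.05,-0.3]

```text
clock: 21.12
eef_pos: [495.4, 373.0, 179.6]
tool_rot: [3.141, 0.003, 3.126]
force: [0.8, 0.1, 0.5]
width: 55.2
gripper_force: 0.0
```

```bash
python3 - <<'E'
from h import *
c,im,h=grab("top"); H,S,V=cv2.split(h)
print("finished",rect(c,roi((S>90)&(H<20)&(V>40),150,215,245,330),34))
go(475,104,180,92)
E
```

```text
finished [499.8 369.8 109.3  56.2  -1.8]
close 89.1 rotvec deg [ 0.45  0.66 -2.93] shift now [  19.5 -271.7    4.2] shift turned [  33.3 -270.3    6.6]
```

Call:
carry_out:
  deltas: [0,0.2,-3,0,0,0,-0.3,0,0,0,0.007,-0.054,0,-0.3,0,0,0,0.007,-0.054,0,-0.3,0,0,0,0.007,-0.054,0,-0.3,0,0,0,0.007,-0.054,0,-0.3,0,0,0,0.008,-0.054,0,-0.3,0,0,0,0,0,0,-0.3,0,0,0,0,0,0,-0.3]

```text
clock: 22.18
eef_pos: [469.8, 102.5, 177.6]
tool_rot: [3.14, -0.0, -3.105]
force: [-0.1, 1.2, -0.5]
width: 55.5
gripper_force: 0.0
```

```bash
python3 - <<'E'
from h import *
c,im,h=grab("wrist"); s=ctrl.read_state(); print(s["eef_pos"],s["tool_rot"])
cv2.imwrite("pics/w8.png",im[90:330,200:460,::-1]); np.savez("w8c.npz",**c)
cv2.imwrite("pics/w8.png",cv2.resize(im[90:330,200:460,::-1],None,fx=2.5,fy=2.5,interpolation=cv2.INTER_CUBIC))
H,S,V=cv2.split(h); print("fresh",rect(c,roi((S>90)&(H<20)&(V>40),200,90,460,330),34)); print(proj(c,[(472,103,34)]))
E
```

```text
[469.75783112 103.2978602  177.41371791] [ 3.14029530e+00 -4.80686182e-04 -3.10354986e+00]
fresh [476.6 103.3 110.   55.3   2.1]
[[320.62345309 227.26663824]]
```

View pics/w8.png

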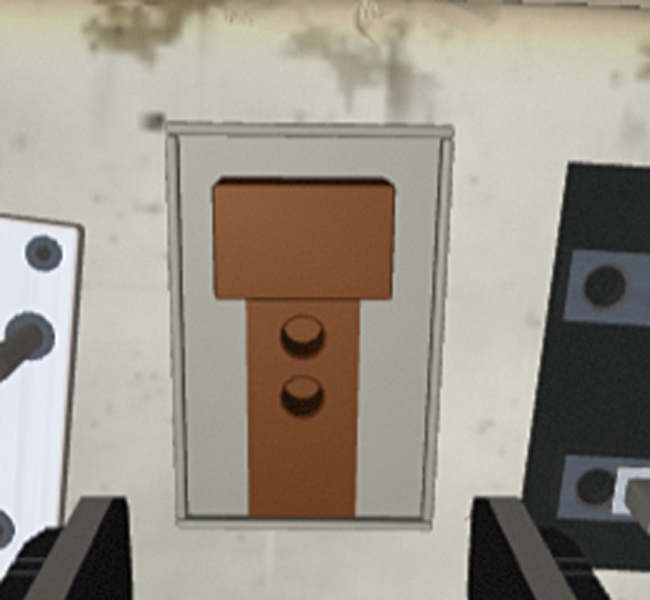

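The fresh block is seen squarely from above. Its head spans crop columns 213–393, its shank 247–358, and the holes are at (302,336) and (302,397). It measures 110 x 55.3 mm, as specified, centred at (476.6,103.3) with yaw 2.1°. I'll grip it at the same relative point as the finished block.

Call:
carry_out:
  deltas: [0,0,0,-0.004,0,0.05,-0.3,0,0,0,0,0,0.05,-0.3,0,0,0,0,0,0.04,-0.3,0,0,0,0,0,0.018,-0.3,0,0,0,0,0,0.009,-0.3,0,0,0,0,0,0,-0.3]

```text
clock: 22.98
eef_pos: [473.0, 103.1, 9.7]
tool_rot: [3.141, -0.002, -3.103]
force: [0.7, 0.0, 0.9]
width: 55.6
gripper_force: 0.0
```

Call:
carry_out:
  deltas: [0,0,0,0,0,0,1,0,0,0,0,0,0,1,0,0,0,0,0,0,1,0,0,0,0,0,0,1]

```text
clock: 23.48
eef_pos: [473.7, 102.5, 11.0]
tool_rot: [3.141, 0.0, -3.105]
force: [-0.0, 1.6, 7.1]
width: 35.1
gripper_force: 61.6
```

Call:
carry_out:
  deltas: [0,0,0,0,0,-0.01,1,0,0,0,0,0,-0.04,1,0,0,0,0,0,-0.05,1,0,0,0,0,0,-0.05,1,0,0,7.9,0,0,0,1,0,0,0,0,0,0,1]

```text
clock: 24.22
eef_pos: [473.1, 102.0, 160.8]
tool_rot: [3.141, -0.001, 3.041]
force: [0.9, 0.3, -2.9]
width: 34.9
gripper_force: 60.8
```

```bash
python3 - <<'E'
from h import *
go(508.5,-29.1,110,84.2)
E
```

```text
close 84.3 rotvec deg [ 0.01 -0.05  0.06] shift now [ -48.4 -126.9   50.8] shift turned [ -48.5 -126.8   50.8]
```

Call:
carry_out:
  deltas: [0,0,0,-0.016,-0.042,0,1,0,0,0,-0.016,-0.042,0,1,0,0,0,-0.0165,-0.0428,0,1,0,0,0,0,0,0.05,1,0,0,0,0,0,0,1,0,0,0,0,0,0,1]

```text
clock: 24.98
eef_pos: [508.3, -28.4, 110.2]
tool_rot: [3.141, -0.003, 3.042]
force: [-0.2, 0.3, -1.9]
width: 34.5
gripper_force: 60.8
```

```bash
python3 - <<'E'
from h import *
go(508.5,-29.1,110,84.2)
c,im,h=grab("wrist"); s=ctrl.read_state(); H,S,V=cv2.split(h)
r=lambda z:rect(c,roi((S>90)&(H<20)&(V>40),180,60,460,330),z)
print("block rect@z",s["eef_pos"][2]+23, r(s["eef_pos"][2]+23)); print(s["eef_pos"])
cv2.imwrite("pics/w9.png",im[:,:,::-1])
E
```

```text
close 84.3 rotvec deg [ 0.01 -0.15  0.11] shift now [-0.2 -0.7  0.2] shift turned [-0.2 -0.7  0.2]
block rect@z 133.86311085831522 [479.4 -26.4  54.9  52.1  84.4]
[509.06468846 -28.29378452 110.86311086]
```

View pics/w9.png

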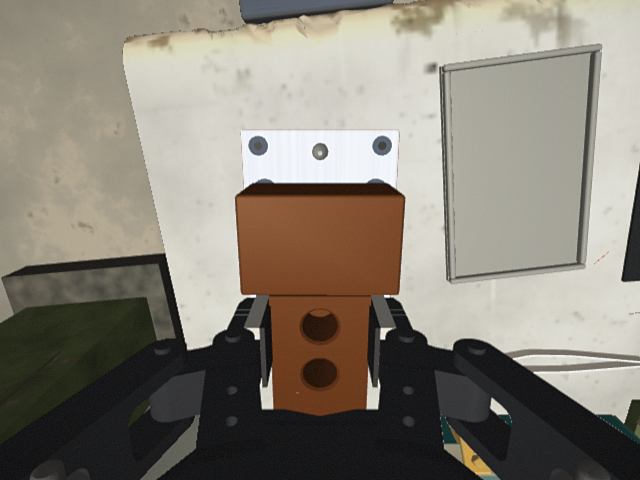

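The head edges (columns 236–404, rows 184–295) match the earlier hold of the finished block to about 1 px, so the grasp is the same. The head is also parallel to the plate. Lowering it between the pins.

Call:
carry_out:
  deltas: [0,0,0,0,-0.0007,0.02,1,0,0,0,0,0,0.02,1,0,0,0,0,0,0.015,1,0,0,0,0,0,0.015,1,0,0,0,0,0,0.01,1,0,0,0,0,0,0.005,1,0,0,0,0,0,0,1]

```text
clock: 25.9
eef_pos: [508.3, -29.8, 24.7]
tool_rot: [-3.141, -0.002, 3.04]
force: [-0.2, -0.6, -1.5]
width: 35.0
gripper_force: 61.0
```

Call:
carry_out:
  deltas: [0,0,0,0,0,0.004,1,0,0,0,0,0,0.001,1,0,0,0,0,0,0,1]

```text
clock: 26.28
eef_pos: [508.4, -29.7, 19.9]
tool_rot: [-3.142, -0.002, 3.04]
force: [0.2, -0.0, -2.2]
width: 34.9
gripper_force: 61.0
```

Call:
carry_out:
  deltas: [0,0,0,0,0,0.0012,1,0,0,0,0,0,0,1]

```text
clock: 26.52
eef_pos: [508.5, -29.7, 19.0]
tool_rot: [-3.142, -0.001, 3.04]
force: [-1.0, 0.1, 3.0]
width: 34.9
gripper_force: 61.4
```

Call:
carry_out:
  deltas: [0,0,0,0,0,0,-0.1,0,0,0,0,0,0,-0.1,0,0,0,0,0,0,-0.1,0,0,0,0,0,-0.02,-0.1,0,0,0,0,0,-0.05,-0.1,0,0,0,0,0,-0.05,-0.1,0,0,0,0,0,-0.05,-0.1,0,0,0,0,0,0,0]

```text
clock: 27.52
eef_pos: [511.3, -29.9, 192.2]
tool_rot: [3.141, 0.006, 3.04]
force: [0.2, 0.2, -0.3]
width: 42.7
gripper_force: 0.0
```

```bash
python3 - <<'E'
from h import *
c,im,h=grab("wrist"); s=ctrl.read_state(); H,S,V=cv2.split(h)
x,y=proj(c,[(506,-28,42)])[0].astype(int); print(x,y)
print("block",rect(c,roi((S>90)&(H<20)&(V>40),x-70,y-80,x+70,y+90),42))
cv2.imwrite("pics/w10.png",im[:,:,::-1]); print(s["eef_pos"])
go(456.3,242.2,180,-1.5)
E
```

```text
322 214
block [511.5 -31.4 109.5  55.3  -6.6]
[509.6485177  -29.65724633 190.1703142 ]
close 84.2 rotvec deg [1.10e-01 7.00e-02 8.57e+01] shift now [ 80.6 265.1  10.1] shift turned [270.4 -60.4  10.2]
```

View pics/w10.png

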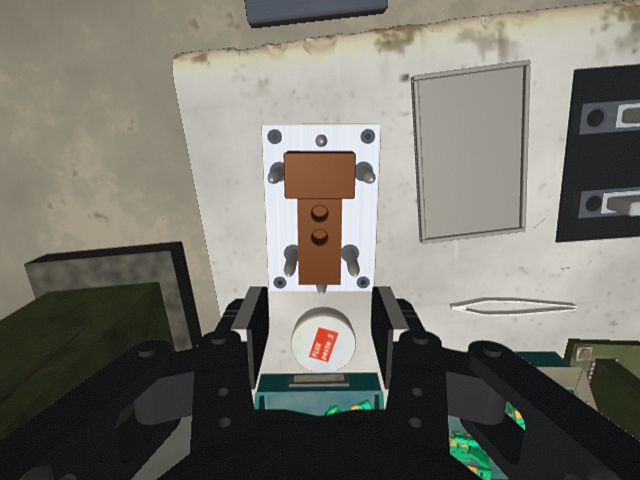

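The fresh block lies between the pins with its head (285–355, 152–198) at the wide pair. It is parallel to the plate and measures 109.5 x 55.3 mm. Next I'll fetch the long bar.

Call:
carry_out:
  deltas: [0,0,10.7,0,0,0,0,0,0,10.7,0,0,0,0,0,0,10.7,0,0,0,0,0,0,10.7,0,0,0,0,0,0,10.7,0,0,0,0,0,0,10.7,0,0,0,0,0,0,10.7,0,0,0,0,0,0,10.7,0,0,0,0,0,0,0,0.054,-0.012,0,0,0,0,0,0.054,-0.012,0,0,0,0,0,0.054,-0.012,0,0,0,0,0,0.054,-0.012,0,0]

```text
clock: 29.08
eef_pos: [464.5, 188.5, 187.2]
tool_rot: [-3.138, 0.002, 1.546]
force: [0.4, 0.1, 0.8]
width: 43.0
gripper_force: 0.0
```

Call:
carry_out:
  deltas: [0,0,0,0.054,-0.012,0,0,0,0,0,0,0,0.05,0,0,0,0,0,0,0.05,0,0,0,0,0,0,0,0,0,0,0,0,0,0,0]

```text
clock: 29.7
eef_pos: [455.7, 241.0, 89.2]
tool_rot: [-3.14, 0.001, 1.545]
force: [0.7, -0.7, -0.5]
width: 42.4
gripper_force: 0.0
```

```bash
python3 - <<'E'
from h import *
go(456.3,242.2,20,-1.5)
E
```

```text
close -1.5 rotvec deg [-0.08  0.04  0.03] shift now [ 1.2  0.7 69.2] shift turned [ 1.2  0.6 69.2]
```

Call:
carry_out:
  deltas: [0,0,0,0.0012,0.0006,0.04,0,0,0,0,0,0,0.028,0,0,0,0,0,0,0,0,0,0,0,0,0,0,1,0,0,0,0,0,0,1,0,0,0,0,0,0,1,0,0,0,0,0,0,1]

```text
clock: 30.58
eef_pos: [456.8, 243.3, 22.6]
tool_rot: [3.141, -0.002, 1.546]
force: [-0.1, -0.4, 5.9]
width: 10.6
gripper_force: 59.2
```

Call:
carry_out:
  deltas: [0,0,0,0,0,-0.02,1,0,0,0,0,0,-0.05,1,0,0,0,0,0,-0.05,1,0,0,4.4,0,0,0,1,0,0,0,0,0,0,1]

```text
clock: 31.2
eef_pos: [455.6, 243.3, 141.9]
tool_rot: [-3.141, -0.001, 1.471]
force: [-0.5, -0.1, -2.6]
width: 10.4
gripper_force: 59.2
```

```bash
python3 - <<'E'
from h import *
go(479,-24.2,115,-5.9)
E
```

```text
close -5.7 rotvec deg [-0.06 -0.06  0.16] shift now [-263.9   50.    26.5] shift turned [-263.7   50.7   26.9]
```

Call:
carry_out:
  deltas: [0,0,0.15,-0.0528,0.0101,0,1,0,0,0,-0.0528,0.0101,0,1,0,0,0,-0.0528,0.0101,0,1,0,0,0,-0.0528,0.0101,0,1,0,0,0,-0.0527,0.0102,0,1,0,0,0,0,0,0.027,1,0,0,0,0,0,0,1,0,0,0,0,0,0,1]

```text
clock: 32.2
eef_pos: [478.7, -24.2, 113.9]
tool_rot: [-3.139, -0.0, 1.468]
force: [1.0, 0.2, -2.5]
width: 10.7
gripper_force: 59.1
```

```bash
python3 - <<'E'
from h import *
c,im,h=grab("wrist"); s=ctrl.read_state(); print(s["eef_pos"],s["tool_rot"]); np.savez("w11c.npz",**c)
cv2.imwrite("pics/w11full.png",im[:,:,::-1])
cv2.imwrite("pics/w11.png",cv2.resize(im[140:400,200:460,::-1],None,fx=2.3,fy=2.3,interpolation=cv2.INTER_CUBIC))
E
```

```text
[479.06439401 -24.070245   114.14115852] [-3.14010791e+00 -2.00675633e-04  1.46878134e+00]
```

View pics/w11.png

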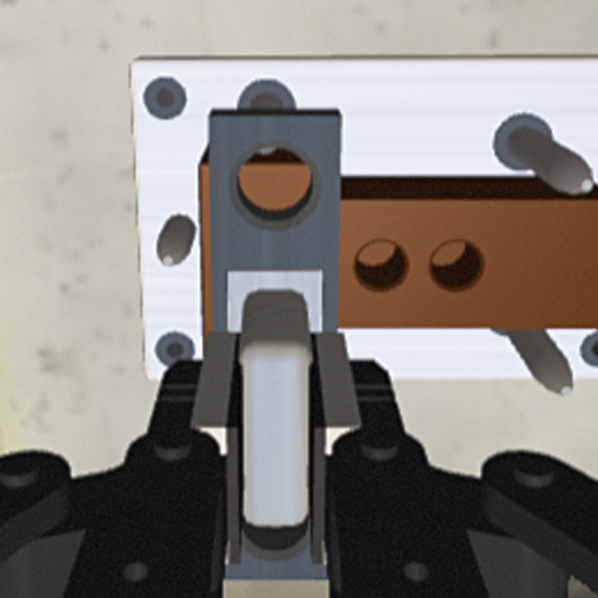

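The held long bar hovers over the wide pins. The far hole is centred at crop (275,182), and the pin tip shows through it at (266,150). The narrow pin tips are at (587,186) and (567,391), and the near end pin's tip is at (168,260). I'll fix the jig and the hole positions with the same camera.

```bash
python3 - <<'E'
from h import *
c=dict(np.load("w11c.npz")); f=lambda x,y:(x/2.3+200-.28,y/2.3+140-.28)
a,b=cast(c,[f(587,186),f(567,391)],66); e=cast(c,[f(168,260)],42)[0]; w=cast(c,[f(266,150)],66)[0]
print("narrow",a.round(1),b.round(1),np.linalg.norm(a-b).round(1),"end",e.round(1),"wide far",w.round(1))
yaw=np.arctan2(-(a-b)[0],(a-b)[1]); print("yaw",np.degrees(yaw)); 
th=np.radians(-5.8);R=np.array([[np.cos(th),-np.sin(th)],[np.sin(th),np.cos(th)]])
for p,l in[(a,(42,26)),(b,(42,-26)),(e,(-58,0)),(w,(-32,36))]: print("origin",(p[:2]-R@l).round(1))
for z in(103,105,107):
    h=cast(c,[f(275.5,183)],z)[0]; print("hole",h.round(1),"bar centre",(h[:2]-R@(0,36)).round(1))
# hole diameter check
print(cast(c,[f(236,183),f(315,183)],105).round(1))
print("rib centre top at",cast(c,[f(276,345),f(276,525)],105+28.5).round(1))
E
```

```text
narrow [550.9  -7.5  66. ] [546. -59.  66.] 51.8 end [448.9 -23.2  42. ] wide far [478.6   8.2  66. ]
yaw -5.43556980706607
origin [506.5 -29.1]
origin [506.8 -28.9]
origin [506.6 -29. ]
origin [506.8 -30.8]
hole [480.9   9.  103. ] bar centre [477.3 -26.8]
hole [481.    9.5 105. ] bar centre [477.3 -26.3]
hole [481.  10. 107.] bar centre [477.4 -25.9]
[[473.8  10.2 105. ]
 [488.1   8.8 105. ]]
rib centre top at [[479.2  -9.7 133.5]
 [475.9 -42.1 133.5]]
```

Call:
carry_out:
  deltas: [0,0,0,0.0002,-0.0025,0,1,0,0,0,0,0,0.02,1,0,0,0,0,0,0.01,1,0,0,0,0,0,0.006,1,0,0,0,0,0,0,1]

```text
clock: 32.88
eef_pos: [476.2, -24.4, 77.6]
tool_rot: [-3.139, 0.0, 1.467]
force: [0.4, 0.2, -2.4]
width: 10.5
gripper_force: 59.2
```

Nothing touches yet, and the underside is already below the pin tips. Carrying on down.

Call:
carry_out:
  deltas: [0,0,0,0,0,0.006,1,0,0,0,0,0,0.005,1,0,0,0,0,0,0.003,1,0,0,0,0,0,0,1]

```text
clock: 33.38
eef_pos: [476.1, -24.4, 63.5]
tool_rot: [-3.139, 0.0, 1.467]
force: [-0.3, -0.9, -1.9]
width: 10.7
gripper_force: 59.2
```

Call:
carry_out:
  deltas: [0,0,0,0,0,0.0015,1,0,0,0,0,0,0,1,0,0,0,0,0,0.001,1,0,0,0,0,0,0,1]

```text
clock: 33.88
eef_pos: [476.4, -24.4, 61.6]
tool_rot: [-3.14, -0.0, 1.467]
force: [-1.0, 0.2, 3.9]
width: 10.6
gripper_force: 60.0
```

Call:
carry_out:
  deltas: [0,0,0,0,0,0,0,0,0,0,0,0,0,0,0,0,0,0,0,0,0,0,0,0,0,0,-0.02,0,0,0,0,0,0,-0.05,0,0,0,0,0,0,-0.04,0,0,0,-4.4,0,0,0,0,0,0,0,0,0,0,0]

```text
clock: 34.88
eef_pos: [476.6, -24.1, 171.5]
tool_rot: [-3.141, -0.001, 1.543]
force: [-0.0, 0.2, -0.4]
width: 42.6
gripper_force: 0.0
```

```bash
python3 - <<'E'
from h import *
go(528.6,240.1,160,-1.5)
E
```

```text
close -1.6 rotvec deg [-0.06 -0.04 -0.07] shift now [265.5  44.8  11.7] shift turned [265.5  45.1  11.5]
```

Call:
carry_out:
  deltas: [0,0,0,0.0531,0.009,0,0,0,0,0,0.0531,0.009,0,0,0,0,0,0.0531,0.009,0,0,0,0,0,0.0531,0.009,0,0,0,0,0,0.0531,0.009,0,0,0,0,0,0,0,0.05,0,0,0,0,0,0,0.04,0,0,0,0,0,0,0,0,0,0,0,0,0,0,0]

```text
clock: 36.0
eef_pos: [529.4, 239.4, 82.0]
tool_rot: [-3.141, 0.0, 1.542]
force: [-0.1, 0.3, 0.4]
width: 42.7
gripper_force: 0.0
```

```bash
python3 - <<'E'
from h import *
go(528.6,240.1,21.5,-1.5)
E
```

```text
close -1.6 rotvec deg [-0.04  0.   -0.14] shift now [ 0.7 -0.7 60.5] shift turned [ 0.7 -0.8 60.5]
```

Call:
carry_out:
  deltas: [0,0,0,0.0007,-0.0007,0.04,0,0,0,0,0,0,0.02,0,0,0,0,0,0,0,0,0,0,0,0,0,0,1,0,0,0,0,0,0,1,0,0,0,0,0,0,1,0,0,0,0,0,0,1]

```text
clock: 36.88
eef_pos: [528.9, 240.7, 22.6]
tool_rot: [3.141, -0.001, 1.543]
force: [-0.5, -0.0, 6.8]
width: 10.4
gripper_force: 61.3
```

Call:
carry_out:
  deltas: [0,0,0,0,0,-0.02,1,0,0,0,0,0,-0.05,1,0,0,0,0,0,-0.06,1,0,0,4.3,0,0,0,1,0,0,0,0,0,0,1]

```text
clock: 37.5
eef_pos: [527.7, 240.9, 152.5]
tool_rot: [-3.14, -0.001, 1.47]
force: [-0.7, -0.5, -1.9]
width: 10.9
gripper_force: 60.1
```

```bash
python3 - <<'E'
from h import *
go(548.6,-31.5,115,-5.9)
E
```

```text
close -5.8 rotvec deg [-0.07 -0.05  0.1 ] shift now [-268.9   48.4   37.2] shift turned [-268.8   48.8   37.5]
```

Call:
carry_out:
  deltas: [0,0,0.1,-0.0538,0.0098,0,1,0,0,0,-0.0538,0.0098,0,1,0,0,0,-0.0538,0.0098,0,1,0,0,0,-0.0538,0.0098,0,1,0,0,0,-0.0537,0.0097,0,1,0,0,0,0,0,0.037,1,0,0,0,0,0,0,1,0,0,0,0,0,0,1]

```text
clock: 38.5
eef_pos: [548.7, -31.2, 114.3]
tool_rot: [-3.139, -0.0, 1.469]
force: [0.1, 0.4, -1.6]
width: 10.5
gripper_force: 59.9
```

```bash
python3 - <<'E'
from h import *
c,im,h=grab("wrist"); s=ctrl.read_state(); print(s["eef_pos"],s["tool_rot"]); np.savez("w12c.npz",**c); cv2.imwrite("pics/w12.png",im[:,:,::-1])
H,S,V=cv2.split(h)
# same in w11, for the reference: bar-body blob (dark blue-grey) and hole
B0=cv2.imread("pics/w11full.png")
for nm,I,C in(("w11",B0,dict(np.load("w11c.npz"))),("w12",im[:,:,::-1],c)):
    g=cv2.cvtColor(np.ascontiguousarray(I),cv2.COLOR_BGR2HSV); Hh,Ss,Vv=cv2.split(g)
    m=(roi((Hh>100)&(Hh<125)&(Ss>25)&(Vv>50)&(Vv<140),270,170,370,290)).astype(np.uint8)
    cs,hi=cv2.findContours(m,cv2.RETR_CCOMP,cv2.CHAIN_APPROX_NONE)
    k=max(range(len(cs)),key=lambda i:cv2.contourArea(cs[i]) if hi[0][i][3]<0 else 0)
    print(nm,"bar box",cv2.boundingRect(cs[k]))
    for i in range(len(cs)):
        if hi[0][i][3]>=0 and cv2.contourArea(cs[i])>150: print(" hole",cv2.minEnclosingCircle(cs[i]),cv2.boundingRect(cs[i]))
E
```

```text
[549.16529126 -31.12476146 114.77161948] [-3.14044320e+00 -1.78894326e-04  1.46888487e+00]
w11 bar box (291, 189, 57, 95)
 hole ((319.0238037109375, 220.5), 21.029848098754883) (298, 200, 43, 42)
w12 bar box (291, 217, 57, 67)
```

```bash
python3 - <<'E'
from h import *
th=np.radians(-5.8);R=np.array([[np.cos(th),-np.sin(th)],[np.sin(th),np.cos(th)]])
for n,row,L in(("w11",189,49),("w12",217,39)):
    c=dict(np.load(n+"c.npz"))
    for z in(95,105):
        e=cast(c,[(319.5,row)],z)[0][:2]; print(n,z,"edge->centre",(e-R@(0,L)).round(1))
c=dict(np.load("w12c.npz")); I=cv2.imread("pics/w12.png"); g=cv2.cvtColor(I,cv2.COLOR_BGR2HSV)
H,S,V=cv2.split(g)
br=roi((S>90)&(H<20)&(V>40)|(V<45)&(S>0),296,222,343,275).astype(np.uint8)
n,l,st,ce=cv2.connectedComponentsWithStats(br)
for i in range(1,n):
    if st[i,4]>40: print("hole cand",st[i],ce[i].round(1))
print(V[218:275:3,319], S[218:275:3,319], H[218:275:3,319])
print("predicted hole centre px",proj(c,np.r_[np.array([547.5,-33.2])+R@(0,26),105.5]).round(1))
print(V[245,290:350:2],S[245,290:350:2])
E
```

```text
w11 95 edge->centre [477.1 -28.1]
w11 105 edge->centre [477.3 -26.6]
w12 95 edge->centre [546.8 -37.7]
w12 105 edge->centre [547.1 -35.4]
hole cand [304 230  32  29 717] [319.3 244.1]
[101  99  99  92 120 137 134 135 134 134 134 131 105  35 144 203 204  83
  78] [ 45  44  44  30 117 141 141 142 145 147 145 144 129  15  18  24  25   6
  20] [110 106 104 109  10  12  12  12  11  12  12  11  12  75  18 109 110  15
  20]
predicted hole centre px [[319.9 241.8]]
[136 103  99  95  95  82  79  38 136 133 136 135 134 133 134 134 133 132
 132 131 132 137  55  74  78 101 101  97 101 132] [152  37  44  46  43   9   3  20 148 146 143 144 145 144 145 145 146 143
 145 150 147 149 111   3   0  45  43  39  53 149]
```

The held short bar's centre is at about (547.2,-34.8) and the narrow pins call for (548.4,-33.2). I'll shift by 1–2 mm and lower it in steps.

Call:
carry_out:
  deltas: [0,0,0,0.0017,0.001,0,1,0,0,0,0,0,0.02,1,0,0,0,0,0,0.01,1,0,0,0,0,0,0.005,1,0,0,0,0,0,0,1]

```text
clock: 39.17
eef_pos: [549.9, -30.4, 79.1]
tool_rot: [-3.14, 0.0, 1.467]
force: [0.4, 0.9, -1.0]
width: 10.6
gripper_force: 60.1
```

Call:
carry_out:
  deltas: [0,0,0,0,0,0.004,1,0,0,0,0,0,0,1]

```text
clock: 39.42
eef_pos: [549.8, -30.4, 75.1]
tool_rot: [-3.14, -0.0, 1.467]
force: [0.5, -0.8, -2.5]
width: 10.5
gripper_force: 60.1
```

Call:
carry_out:
  deltas: [0,0,0,0,0,0.006,1,0,0,0,0,0,0.005,1,0,0,0,0,0,0,1]

```text
clock: 39.8
eef_pos: [549.4, -30.4, 63.5]
tool_rot: [-3.139, 0.0, 1.467]
force: [-0.2, -0.5, -2.2]
width: 10.4
gripper_force: 60.1
```

Call:
carry_out:
  deltas: [0,0,0,0,0,0.0015,1,0,0,0,0,0,0,1]

```text
clock: 40.05
eef_pos: [549.8, -30.4, 62.6]
tool_rot: [-3.14, 0.0, 1.467]
force: [-0.3, 0.3, -2.1]
width: 10.7
gripper_force: 60.1
```

Call:
carry_out:
  deltas: [0,0,0,0,0,0.001,1,0,0,0,0,0,0,1,0,0,0,0,0,0.0006,1,0,0,0,0,0,0,1]

```text
clock: 40.55
eef_pos: [549.9, -30.5, 61.6]
tool_rot: [-3.14, -0.0, 1.467]
force: [-1.6, -0.2, 5.7]
width: 10.5
gripper_force: 61.1
```

Call:
carry_out:
  deltas: [0,0,0,0,0,0,0,0,0,0,0,0,0,0,0,0,0,0,0,0,0,0,0,0,0,0,-0.02,0,0,0,0,0,0,-0.05,0,0,0,0,0,0,-0.05,0,0,0,0,0,-0.02,-0.05,0,0,0,0,0,0,0,0,0,0,0,0,0,0,0]

```text
clock: 41.68
eef_pos: [530.0, -27.9, 230.7]
tool_rot: [-3.14, -0.0, 1.467]
force: [0.5, 0.7, -0.0]
width: 42.8
gripper_force: 0.0
```

```bash
python3 - <<'E'
from h import *
c,im,h=grab("wrist"); H,S,V=cv2.split(h); print(ctrl.read_state()["eef_pos"])
x,y=proj(c,[(506,-28,52)])[0].astype(int); x0=max(x-130,0)
m=roi((H>100)&(H<125)&(S>25)&(V>50)&(V<140),x0,max(y-90,0),x+130,y+90).astype(np.uint8)
cs,_=cv2.findContours(m,cv2.RETR_EXTERNAL,cv2.CHAIN_APPROX_NONE)
for k in cs:
    if cv2.contourArea(k)>300:
        w=cast(c,k.reshape(-1,2),52)[:,:2].astype(np.float32); print(np.round(np.r_[cv2.minAreaRect(w)[0],cv2.minAreaRect(w)[1],cv2.minAreaRect(w)[2]],1))
b=(S>70)&(H<20)&(V>40); print("block",rect(c,roi(b,x0,y-60,x+130,y+60),42))
t=ctrl.calibration("top"); i0=cv2.imread("pics/top0.png"); i1=ctrl.get_image("top")[:,:,::-1]
for n,(a,bb,cc,d) in dict(tin=(425,207,465,245),tweez=(300,205,372,235),cut=(160,180,235,212)).items():
    print(n,np.abs(i0[bb:d,a:cc].astype(int)-i1[bb:d,a:cc]).mean().round(1))
E
```

```text
[529.81481741 -27.90836235 230.11922442]
[548.3 -34.1  78.   23.7  84.6]
[475.5 -27.   97.1  24.8  84.2]
block [511.1 -30.4  55.1  49.8  84.5]
tin 7.1
tweez 7.3
cut 6.6
```

```bash
python3 -c "
from cell import ctrl
print(ctrl.finish_job())"
```

```text
the job is handed in; nothing more can be done
None
```

I handed the job in at about 42 s: the finished block is in the tray, the fresh block is home in the jig with both bars back over their own pins, and the tin, cutters and tweezers were not touched; no verdict was shown, but my last measurements put the blocks and bars within the limits.

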